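Free and raise the tile in the guarded press

ROBOT

A 6-joint arm with a two-finger parallel gripper is mounted at the origin on the work surface. World frame = base frame: x ahead of the robot, y to its left, z up, the work surface at z = 0. Lengths are in m, angles in rad, forces in N, time in s.
With the tool pointing down it reaches from about 0.325 to 0.775 m from the base axis. Payload 9.3 kg.
Tool frame: the origin (TCP) lies midway between the tips of the shut fingers; the grasp point (between the pads) lies 19 mm behind it (env.grip_depth is the distance from the TCP to the grasp point, in m); x points along the fingers, y is the direction in which the jaws open and shut, and the axes are right-handed (so a half turn about x gives the same grasp; the last joint's range is limited). The gripper opens to 85 mm and grips with 20 to 120 N. Pads are 22 mm wide; open, the fingers measure 114 mm over their backs; the gripper's body (76 mm by 85 mm) begins 54 mm behind the grasp point. The pads swing forward as they close: fully open they stand 13 mm farther back than shut.
Start: joints at [-1.276, 0.259, 0.021, 1.334, 0, 1.418], TCP at [0.238, -0.496, 0.231] pointing down, gripper open.
Joint ranges: [-3.04, 3.04], [-0.91, 1.82], [-1.04, 1.36], [-1.92, 1.95], [-1.52, 1.45], [-3.14, 3.14]. Speed limits (rad/s): [2.22, 2.22, 2.79, 3.14, 3.14, 3.14].

INTERFACE

Orientations are given as a rotation vector (axis times angle).
In Python, from bench import env, eyes gives the robot as it stands.
- The arm moves only by the shell command python3 -m pendant 'ROWS' [FORCE]. ROWS is JSON, a list of rows, each a list of 5 numbers: the shift along the tool's x, y, z in units of 40 mm (1.0 is 40 mm), then the turn about the tool's x in units of 5 degrees (1.0 is 5 degrees), then the opening, from 0 (shut) to 1 (fully open). In form: [[x, y, z, spin, jaw], ...]. A call has 1 to 12 rows; each row is the pose to reach, as a shift and turn from the pose measured when the call began, along the tool's axes at that moment; what a row does not reach only later rows make up. A row lasts 1/8 s, in which the tool goes at most 62.5 mm and 10.7 degrees, less where a joint would pass 70% of its speed; a pose out of reach is approached as far as the arm can. A call with a gripper value outside its range is refused whole. The fingers move at their own pace and stop on an object; FORCE is the grip in N (left out, the last holds). Time passes only in rows, so rows that repeat a pose let the fingers close. It gives the time, the measured TCP pose, the force and the opening at its end, in the units of the state.
- env.sense(): the state, without advancing time (a new reading comes with each control period).
- eyes.grab_frame(name): name is "scene" or "top" or "wrist"; returns (picture, depth): 384x512x3 uint8, red, green, blue; 384x512 float32, m along the optical axis (not along the pixel's ray), 0 where there is no reading.
- eyes.calibration(name): a dict with "fx", "fy", "cx", "cy" (pixels), "rvec" (rotation vector, rad) and "tvec" (3), from world to camera coordinates, as OpenCV has them. Camera axes: x right, y down, z forward; pixel columns grow to the right and rows downward; lengths in m; the calibration is good to about 2 mm. A picture is of the moment at which its call begins: read the wrist's pose just before it. calibration takes no time and is no camera call; for the wrist camera it gives the pose at the moment of the call.
- env.hand_in(): hands the job in, once; it reports no verdict.
The state is a dict: "t": time; "joint_pos": joint angles; "qd": joint speeds; "joint_efforts": joint torques, N m; "ee_pos": TCP position; "tool_rot": TCP orientation; "contact_force": force on the tool from outside, world axes, zero at the start; "moment": the same for the moment, N m; "opening": opening from 0.0 (shut) to 1.0 (fully open).
Only numpy, scipy, OpenCV 4.12 (cv2) and the standard library are available. Lean on these libraries where they do the work, as an engineer would, in place of code of your own. Each camera call takes 0.05 s, during which the arm holds its last target.

TASK

Reach down through the windows in the tile press's white guard and press the two levers inside fully down with closed fingertips: first the lever with the wide flat paddle, which draws the bolt off the tile, then the lever with the round knob, which raises the tile out of its pocket. Do not touch the guard at any time, do not touch the tile, and leave the jar, the cup and the brush where they stand. Both levers stay down by themselves; finish with the hand clear of everything and the raised tile lying on the press.

Things in the scene. Friction and masses are not known exactly. Their poses are not given: they have to be found in the camera images.
- press: Grey steel bench tile press, fixed to the bench: base 340 x 300 x 40 mm (x, y, z). Origin at the centre of its underside on the bench. Its +x axis points from the guard end (towards the robot) to the tile end, +y to its left, z up; its yaw varies. At the tile end is a steel bed 150 x 150 mm, top 80 mm above the bench, with a square pocket centred 95 mm from the origin along +x. A steel bolt lies over the tile's far edge, its top 95 mm above the bench.
- guard: White painted cage fixed over the levers; same origin and axes as the press. It spans x -155 to 14 mm and y -125 to 125 mm, with barred sides that fingers cannot pass, and a flat top plate 6 mm thick whose upper face is 155 mm above the bench. The plate has two rectangular windows side by side, each 90 mm long in x and 84 mm wide in y, their outer ends 20 mm from the plate's -x edge, with a 30 mm bridge between them. A lever end stands under each window. Must not be touched.
- window_left (a point): Centre of the +y window, level with the upper face of the guard's top plate; axes as the press. (90 mm in x, 84 mm in y.)
- window_right (a point): Centre of the -y window, level with the upper face of the guard's top plate; axes as the press. (90 mm in x, 84 mm in y.)
- paddle_lever_top (a point): Middle of the top face of the wide flat metal paddle, 46 mm wide (y) x 26 mm (x), at the end of one lever; about 25 mm below the guard's top when up. It may be under either window, up to about 12 mm from the window's centre in each horizontal direction. At joint value 0 the axes are the press's.
- knob_lever_top (a point): Middle of the top of the round metal knob, 25 mm in diameter, with a flat top 20 mm in diameter, at the end of the other lever; same height, and same spread about the centre of the other window.
- paddle_lever (a joint): Angle of the paddle lever in rad: 0 up (start), 0.30 fully down at its stop. Its pivot is 75 mm from the paddle's middle towards the press's +x, so the paddle sinks about 22 mm. It needs roughly 6 to 9 N on the paddle to move (more if pressed nearer the pivot) and stays where it is left. Pressing it draws the bolt 17 mm off the tile.
- knob_lever (a joint): Angle of the knob lever in rad: 0 up (start), 0.30 fully down at its stop; same size, force and behaviour as the paddle lever. Pressing it raises the tile 12 mm; it jams while the bolt is over the tile.
- tile_center (a point): Centre of the bisque-fired square tile, 100 x 100 x 10 mm, 220 g, loose in the pocket of the bed and flush with the bed's top at the start (centre 75 mm above the bench); raised, its centre is 87 mm above the bench.
- jar_center (a point): Bystander: middle of a closed blue jar, 66 mm in diameter, 105 mm tall, standing on the bench beside the press.
- cup_center (a point): Bystander: middle of a white cup, 64 mm across, 60 mm tall, standing on the bench on the other side of the press.
- brush_grip (a point): Bystander: handle of a flat wooden brush about 200 mm long lying on the bench beside the press.
There are look-alikes about, which are no part of the job. What is meant by the part that bears tile_center is not green, and is the smaller of those in its own colour.

How it is judged:
By the outcome, as a careful person would: the job done as asked, in the order asked, and still so for the second after the job is handed in, with the robot touching nothing.
It also fails if it takes over 64 s, if anything falls off the work surface, if the arm or the gripper's body presses on something with over 40 N, if the wrist force passes 120 N, or if a joint passes its speed limit or range.

## Working session

There is one attempt and no reset: what is moved stays moved. The work goes in short steps, Python scripts to look and compute and a shell command to move; the robot and the scene stay as the last step left them, time stands still between calls to the robot, and variables do not carry over. Pictures are saved under pics/ and viewed, and the job is handed in when it is done.

```bash
ls; mkdir -p pics; python3 - <<'E'
from bench import env, eyes
import cv2,numpy as np
print({k:np.round(v,3) for k,v in env.sense().items()})
for n in ["scene","top","wrist"]:
    p,d=eyes.grab_frame(n); cv2.imwrite(f"pics/{n}0.png",p[:,:,::-1]); np.save(f"pics/{n}0.npy",d)
    c=eyes.calibration(n); print(n,{k:np.round(v,3) for k,v in c.items()})
E
```

```text
pics
{'t': np.float64(0.0), 'joint_pos': array([-1.276,  0.259,  0.021,  1.334, -0.   ,  1.418]), 'qd': array([-0.002, -0.001,  0.001,  0.001,  0.001, -0.   ]), 'joint_efforts': array([-1.0000e-03, -5.5564e+01,  3.4453e+01,  1.4000e-02, -0.0000e+00,
        0.0000e+00]), 'ee_pos': array([ 0.238, -0.496,  0.231]), 'tool_rot': array([ 1.973,  0.451, -1.974]), 'contact_force': array([ 0.144,  1.101, -0.196]), 'moment': array([-0.005,  0.054, -0.018]), 'opening': np.float64(0.995)}
scene {'fx': np.float64(487.247), 'fy': np.float64(487.247), 'cx': np.float64(250.743), 'cy': np.float64(185.568), 'rvec': array([ 2.042,  0.603, -0.345]), 'tvec': array([-0.538, -0.014,  1.408])}
top {'fx': np.float64(437.698), 'fy': np.float64(437.698), 'cx': np.float64(255.383), 'cy': np.float64(201.847), 'rvec': array([ 2.128, -2.138,  0.154]), 'tvec': array([0.092, 0.605, 1.074])}
wrist {'fx': np.float64(315.783), 'fy': np.float64(315.783), 'cx': np.float64(256.84), 'cy': np.float64(192.412), 'rvec': array([-2.435,  1.531,  0.236]), 'tvec': array([-0.548, -0.039,  0.378])}
```

View pics/scene0.png

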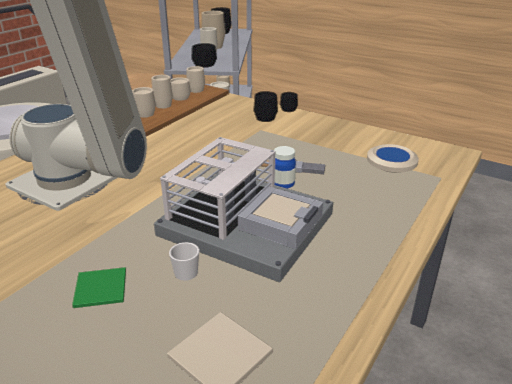

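View pics/top0.png

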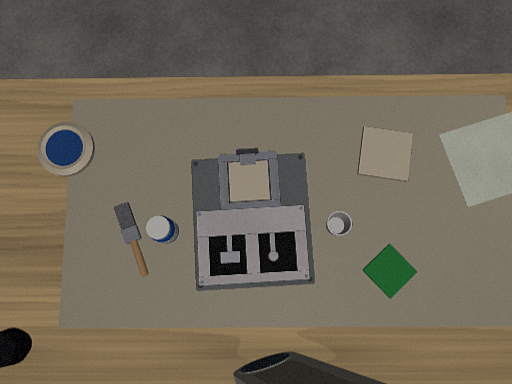

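View pics/wrist0.png

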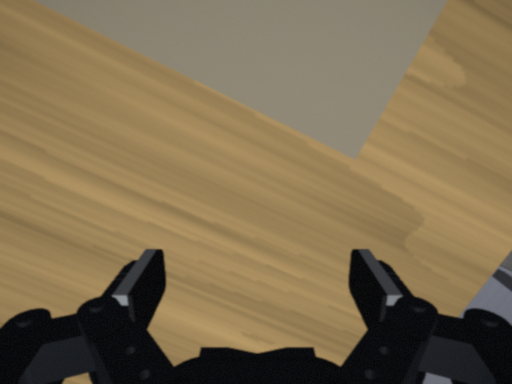

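The top view shows image up as world +x and image left as +y. There are four possible tiles:
- beige tile in the pocket (249,181)
- larger beige tile on the mat (386,153)
- green square (390,270)
- pale sheet (490,155)

The real one is the small beige tile in the pocket, not to be touched. The lever ends are the paddle at (230,257) under the left window and the knob at (274,256) under the right. I'll check this in a close crop.

```bash
cat > h.py <<'E'
import numpy as np,cv2
from bench import env,eyes
def ray(c,uv,z):
    R=cv2.Rodrigues(np.array(c["rvec"],float))[0];t=np.array(c["tvec"],float)
    d=R.T@np.array([(uv[0]-c["cx"])/c["fx"],(uv[1]-c["cy"])/c["fy"],1]);o=-R.T@t
    return o+d*(z-o[2])/d[2]
def proj(c,P):
    K=np.array([[c["fx"],0,c["cx"]],[0,c["fy"],c["cy"]],[0,0,1]])
    return cv2.projectPoints(np.float64(P).reshape(-1,3),np.array(c["rvec"],float),np.array(c["tvec"],float),K,None)[0][:,0]
def depthpt(c,uv,d):
    R=cv2.Rodrigues(np.array(c["rvec"],float))[0];t=np.array(c["tvec"],float)
    return R.T@(d*np.array([(uv[0]-c["cx"])/c["fx"],(uv[1]-c["cy"])/c["fy"],1])-t)
E
python3 - <<'E'
from h import *
im=cv2.imread("pics/top0.png");d=np.load("pics/top0.npy");c=eyes.calibration("top")
cv2.imwrite("pics/crop0.png",cv2.resize(im[140:300,180:325],None,fx=3.7,fy=3.7,interpolation=cv2.INTER_CUBIC))
g=cv2.cvtColor(im,cv2.COLOR_BGR2GRAY)
m=(g<45).astype(np.uint8)*255; m[:225]=0;m[280:]=0;m[:,:203]=0;m[:,303:]=0
m=cv2.morphologyEx(m,cv2.MORPH_CLOSE,np.ones((17,17),np.uint8))
for k in cv2.findContours(m,cv2.RETR_EXTERNAL,cv2.CHAIN_APPROX_NONE)[0]:
    if cv2.contourArea(k)<300: continue
    r=cv2.minAreaRect(k); print("win",r,[np.round(ray(c,p,.155),4) for p in cv2.boxPoints(r)],ray(c,r[0],.155))
for uv in [(230,257),(274,256),(252,220),(249,181),(205,219),(253,255)]:
    print(uv,g[uv[1],uv[0]],depthpt(c,uv,d[uv[1],uv[0]]))
E
```

```text
win ((252.1261444091797, 253.29994201660156), (38.75745391845703, 86.75895690917969), 86.47854614257812) [array([0.5084, 0.1974, 0.155 ]), array([ 0.5197, -0.0012,  0.155 ]), array([ 0.4321, -0.0051,  0.155 ]), array([0.4209, 0.1908, 0.155 ])] [0.4699949  0.09540499 0.155     ]
(230, 257) 126 [0.46263938 0.14753768 0.13039957]
(274, 256) 131 [0.46459897 0.0449468  0.12900352]
(252, 220) 130 [0.54635575 0.095537   0.15426715]
(249, 181) 138 [0.65332278 0.10438669 0.08164983]
(205, 219) 128 [0.54928445 0.20419511 0.15382747]
(253, 255) 139 [0.46616819 0.09343859 0.15428886]
```

View pics/crop0.png

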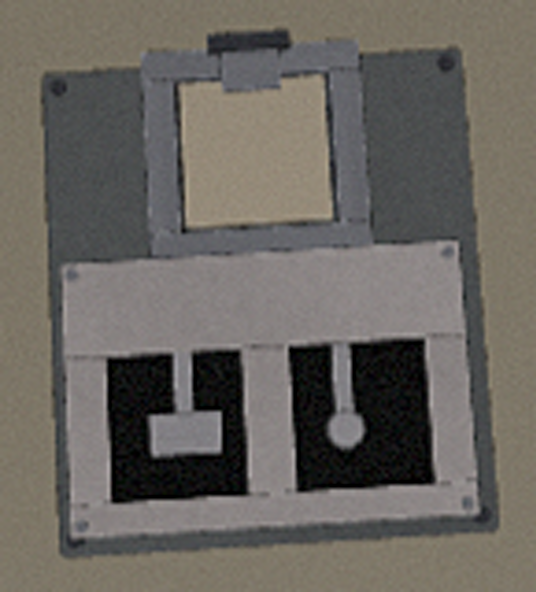

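The crop confirms it: the paddle is under the left (+y) window, the knob is under the right, and both depths give z≈0.130 as expected. The beige tile is in the pocket under the bolt. Next I'll work out the yaw, the window centres and the tool axes.

```bash
python3 - <<'E'
from h import *
im=cv2.imread("pics/top0.png");c=eyes.calibration("top");g=cv2.cvtColor(im,cv2.COLOR_BGR2GRAY)
f=lambda p:(p[0]/3.7+180,p[1]/3.7+140)
B=[ray(c,f(p),.155)[:2] for p in [(72,274),(448,252),(467,503),(82,526)]]
print("screws",np.round(B,4))
W={}
for n,q in dict(left=[(106,357),(241,350),(247,493),(112,502)],right=[(289,347),(425,339),(435,482),(297,492)]).items():
    Q=np.array([ray(c,f(p),.155)[:2] for p in q]); W[n]=Q.mean(0)
    print(n,Q.mean(0).round(4),"sizes",[np.linalg.norm(Q[i]-Q[(i+1)%4]).round(4) for i in range(4)])
v=W["left"]-W["right"];yaw=np.arctan2(v[1],v[0])-np.pi/2
v2=B[0]-B[1];v3=B[0]-B[3]
print("dist",np.linalg.norm(v),"yaw",np.degrees(yaw),np.degrees(np.arctan2(v2[1],v2[0]))-90,np.degrees(np.arctan2(v3[1],v3[0])))
m=(g>60).astype(np.uint8)
Rp=lambda a:np.array([[np.cos(a),-np.sin(a)],[np.sin(a),np.cos(a)]])
yaw=(np.arctan2(v2[1],v2[0])-np.pi/2)
for n,p in dict(left=(186,433),right=(346,431)).items():
    P=ray(c,f(p),.130)[:2]; print(n,"lever",P.round(4),"off window (press axes)",(Rp(yaw).T@(P-W[n])).round(4))
s=env.sense();R=cv2.Rodrigues(s["tool_rot"])[0];print(R.round(3))
E
```

```text
screws [[ 0.5607  0.2171]
 [ 0.5733 -0.018 ]
 [ 0.4187 -0.0265]
 [ 0.4057  0.2084]]
left [0.4667 0.1511] sizes [np.float64(0.0838), np.float64(0.0875), np.float64(0.0827), np.float64(0.0888)]
right [0.4726 0.0372] sizes [np.float64(0.0844), np.float64(0.0876), np.float64(0.0845), np.float64(0.0888)]
dist 0.11402460212698277 yaw 2.998495149218351 3.0717161380080142 3.2112232361899617
left lever [0.4626 0.1469] off window (press axes) [-0.0043 -0.0039]
right lever [0.4634 0.0461] off window (press axes) [-0.0087  0.0094]
[[-0.     0.433 -0.901]
 [ 0.001 -0.901 -0.433]
 [-1.    -0.001 -0.   ]]
```

Window sizes, the 114 mm window spacing and the yaw (3.1°) all agree. I'll start across at the current height, shutting the fingers and turning so that the jaw axis lies along press x. The first move is short, to check signs.

```bash
python3 -m pendant '[[0,-1,-1,-1.1,0],[0,-2,-2,-2.2,0],[0,-3,-3,-3.3,0]]' 30; python3 - <<'E'
from h import *
s=env.sense();print(s["joint_pos"].round(3));print(cv2.Rodrigues(s["tool_rot"])[0].round(3))
E
```

```text
t: 0.52
ee_pos: [0.2944, -0.3338, 0.2306]
tool_rot: [1.791, 0.694, -1.791]
contact_force: [0.2, 0.9, -0.5]
opening: 0.378
[-1.037  0.081 -0.203  1.289  0.     1.366]
[[-0.     0.673 -0.74 ]
 [ 0.001 -0.74  -0.673]
 [-1.    -0.001 -0.001]]
```

```bash
python3 -m pendant '[[0,-0.6,-1.1,-1,0],[0,-1.2,-2.2,-2,0],[0,-1.8,-3.3,-3,0],[0,-2.4,-4.4,-4,0],[0,-3,-5.5,-5,0],[0,-3.6,-6.6,-6,0],[0,-4.2,-7.7,-7,0],[0,-4.8,-8.8,-8,0],[0,-5.4,-9.9,-9,0],[0,-6.06,-11.2,-10.16,0],[0,-6.06,-11.2,-10.16,0],[0,-6.06,-11.2,-10.16,0]]'; python3 - <<'E'
from h import *
s=env.sense();print(s["joint_pos"].round(3));print(cv2.Rodrigues(s["tool_rot"])[0].round(3))
for n in ["scene","wrist"]:
    p,d=eyes.grab_frame(n); cv2.imwrite(f"pics/{n}1.png",p[:,:,::-1]); np.save(f"pics/{n}1.npy",d)
im=cv2.imread("pics/scene1.png");cv2.imwrite("pics/scene1c.png",cv2.resize(im[50:250,130:330],None,fx=3,fy=3,interpolation=cv2.INTER_CUBIC))
E
```

```text
t: 2.02
ee_pos: [0.4623, 0.1469, 0.2309]
tool_rot: [1.169, 1.236, -1.17]
contact_force: [-0.4, 0.5, 0.3]
opening: -0.003
[ 1.340e-01  1.490e-01 -1.220e-01  1.301e+00  1.000e-03  1.650e+00]
[[-0.001  0.999  0.054]
 [ 0.001  0.054 -0.999]
 [-1.    -0.001 -0.001]]
```

View pics/scene1c.png

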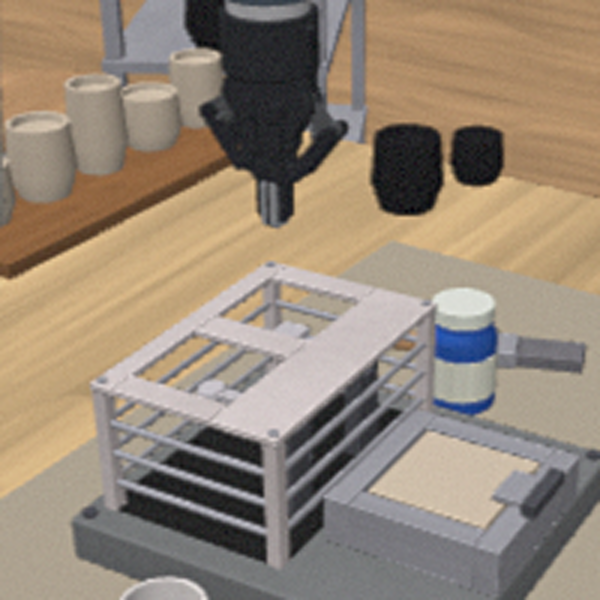

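View pics/wrist1.png

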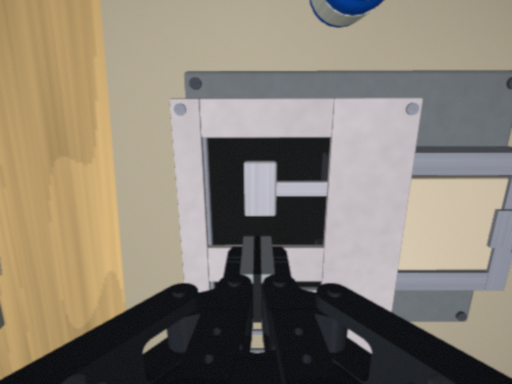

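The wrist view shows the paddle under the left window at about (260,188), with its stalk going right towards the pivot. The shut fingers' knuckles flare, so I'll check their clearance at full depth from scene depth. I'll also re-measure the paddle from the wrist.

```bash
python3 - <<'E'
from h import *
s=env.sense();T=np.array(s["ee_pos"]);Rt=cv2.Rodrigues(s["tool_rot"])[0]
c=eyes.calibration("scene");d=np.load("pics/scene1.npy")
R=cv2.Rodrigues(np.array(c["rvec"],float))[0];t=np.array(c["tvec"],float)
v,u=np.mgrid[0:384,0:512];X=np.stack([(u-c["cx"])/c["fx"]*d,(v-c["cy"])/c["fy"]*d,d],-1)[d>0]
P=((X-t)@R-T)@Rt
ok=(abs(P[:,1])<.12)&(abs(P[:,2])<.12)&(P[:,0]>-.15)&(P[:,0]<.02);P=P[ok]
for a in np.arange(-.12,.01,.01):
    q=P[(P[:,0]>=a)&(P[:,0]<a+.01)]
    if len(q): print(f"behind {-a-.01:.2f}-{-a:.2f}",len(q),"y",q[:,1].min().round(3),q[:,1].max().round(3),"z",q[:,2].min().round(3),q[:,2].max().round(3))
c=eyes.calibration("wrist");im=cv2.imread("pics/wrist1.png");g=cv2.cvtColor(im,cv2.COLOR_BGR2GRAY);dw=np.load("pics/wrist1.npy")
m=(g>70).astype(np.uint8);sub=np.zeros_like(m);sub[140:235,212:275+3]=m[140:235,212:278]
k=max(cv2.findContours(sub,cv2.RETR_EXTERNAL,cv2.CHAIN_APPROX_NONE)[0],key=cv2.contourArea);r=cv2.minAreaRect(k)
print(r, "paddle",ray(c,r[0],.130),"size",[np.linalg.norm(ray(c,a,.13)-ray(c,b,.13)).round(4) for a,b in zip(cv2.boxPoints(r),cv2.boxPoints(r)[1:])],depthpt(c,r[0],dw[int(r[0][1]),int(r[0][0])]))
q=[(208,138),(329,138),(324,246),(210,246)]
Q=[ray(c,p,.155)[:2] for p in q];print("window",np.round(Q,4),np.mean(Q,0))
E
```

```text
behind 0.11-0.12 136 y -0.039 0.041 z -0.008 0.012
behind 0.10-0.11 164 y -0.047 0.05 z -0.011 0.019
behind 0.09-0.10 188 y -0.061 0.062 z -0.015 0.02
behind 0.08-0.09 178 y -0.059 0.062 z -0.015 0.018
behind 0.07-0.08 148 y -0.058 0.055 z -0.019 0.019
behind 0.06-0.07 134 y -0.048 0.047 z -0.02 0.017
behind 0.05-0.06 130 y -0.041 0.038 z -0.013 0.015
behind 0.04-0.05 57 y -0.028 0.031 z -0.006 0.013
behind 0.03-0.04 48 y -0.014 0.014 z -0.009 0.011
behind 0.02-0.03 53 y -0.014 0.015 z -0.01 0.015
behind 0.01-0.02 46 y -0.015 0.015 z -0.006 0.012
behind 0.00-0.01 25 y -0.008 0.012 z -0.008 0.011
((260.0, 188.5), (55.0, 34.0), 90.0) paddle [0.46390333 0.15161946 0.13      ] size [np.float64(0.0265), np.float64(0.046), np.float64(0.028)] [0.46394835 0.15107537 0.12816305]
window [[0.4258 0.1931]
 [0.5084 0.1975]
 [0.5144 0.1161]
 [0.4278 0.1114]] [0.46910719 0.15452849]
```

The offsets from the window agree between the two views (−4…−5, −3…−4 mm), though absolute y differs by 4 mm, so I'll aim between them. At full depth the flare is about ±31 mm in a window of ±45 mm, which fits. I'll stop just above the plate for a check.

```bash
python3 -m pendant '[[0.6,0.03,-0.05,0,0],[1.2,0.03,-0.05,0,0],[1.7,0.03,-0.05,0,0],[1.7,0.03,-0.05,0,0]]'; python3 - <<'E'
from h import *
print(eyes.calibration("wrist")["tvec"])
for n in ["top","wrist","scene"]:
    p,d=eyes.grab_frame(n); cv2.imwrite(f"pics/{n}2.png",p[:,:,::-1]); np.save(f"pics/{n}2.npy",d)
a=cv2.imread("pics/wrist2.png");b=cv2.resize(cv2.imread("pics/scene2.png")[120:216,160:288],(512,384),interpolation=cv2.INTER_CUBIC)
cv2.imwrite("pics/w2.png",cv2.resize(np.hstack([a,b]),(800,300)))
cv2.imwrite("pics/t2.png",cv2.resize(cv2.imread("pics/top2.png")[190:310,180:325],None,fx=4,fy=4,interpolation=cv2.INTER_CUBIC))
E
```

```text
t: 2.62
ee_pos: [0.4626, 0.1469, 0.1626]
tool_rot: [1.172, 1.235, -1.174]
contact_force: [-0.6, -0.8, 0.2]
opening: -0.002
[-0.46823221  0.10123574  0.35125934]
```

View pics/w2.png

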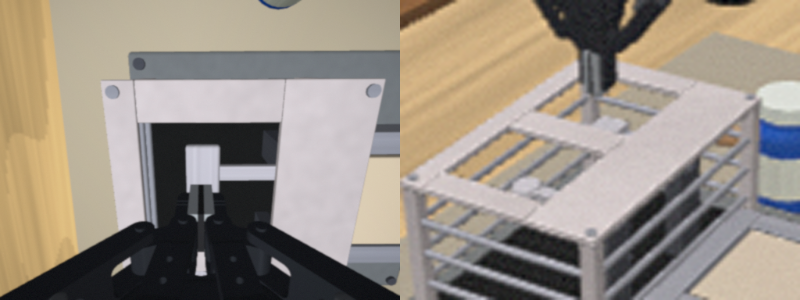

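View pics/t2.png

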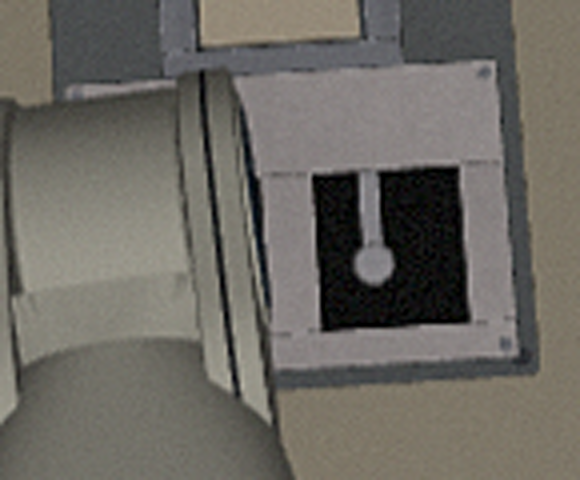

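```bash
python3 - <<'E'
from h import *
c=eyes.calibration("wrist");s=env.sense();T=np.array(s["ee_pos"]);print(T, "TCP px",proj(c,T))
sc=1.28
for n,p,z in [("pad far-left",(186,146),.13),("pad far-right",(219,145),.13),("win FL",(151,123),.155),("win FR",(282,122),.155),("tip",(201,185),T[2])]:
    print(n,ray(c,(p[0]*sc,p[1]*sc),z).round(4))
cv2.imwrite("pics/w2c.png",cv2.resize(cv2.imread("pics/wrist2.png")[140:290,180:380],None,fx=4,fy=4,interpolation=cv2.INTER_CUBIC))
E
```

```text
[0.46384889 0.14762258 0.16432098] TCP px [[257.92808007 256.78485979]]
pad far-left [0.4511 0.1734 0.13  ]
pad far-right [0.4755 0.1754 0.13  ]
win FL [0.4302 0.1944 0.155 ]
win FR [0.5109 0.1992 0.155 ]
tip [0.463  0.1585 0.1643]
```

View pics/w2c.png

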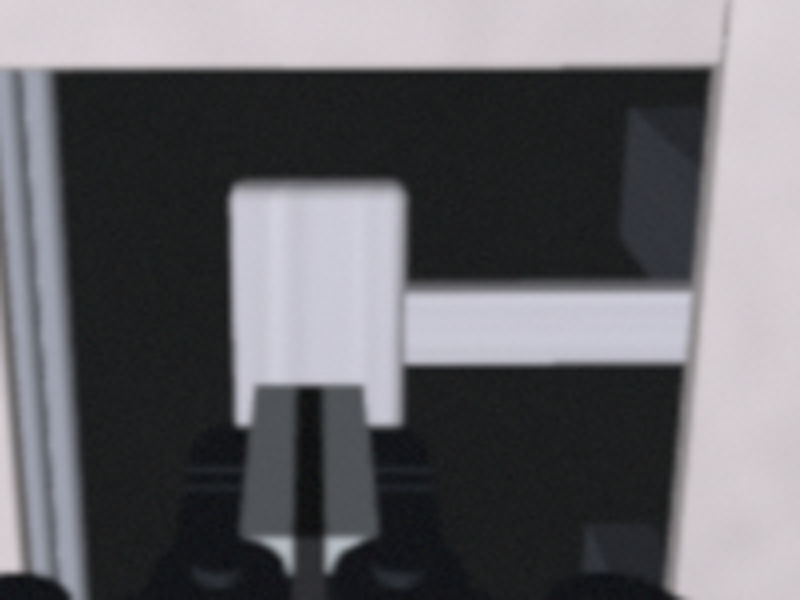

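In this view the fingertip's far edge agrees with the measured TCP. The paddle is centred about 4 mm further to +y, which is trivial on a 46 mm paddle, but I'll shift 3–4 mm anyway. Going down onto it now.

```bash
python3 -m pendant '[[0,0.03,-0.1,0,0],[0.3,0.03,-0.1,0,0],[0.6,0.03,-0.1,0,0],[0.75,0.03,-0.1,0,0],[0.85,0.03,-0.1,0,0],[0.95,0.03,-0.1,0,0],[1.05,0.03,-0.1,0,0]]'
```

```text
t: 3.65
ee_pos: [0.4646, 0.1517, 0.1226]
tool_rot: [1.173, 1.233, -1.17]
contact_force: [-3.2, -0.4, 6.2]
opening: -0.001
```

```bash
python3 -m pendant '[[0.1,0,0,0,0],[0.2,0,0,0,0],[0.27,0,0,0,0],[0.27,0,0,0,0]]'
```

```text
t: 4.15
ee_pos: [0.4655, 0.1518, 0.1123]
tool_rot: [1.174, 1.232, -1.169]
contact_force: [0.8, -0.3, 2.6]
opening: -0.002
```

```bash
python3 -m pendant '[[0.05,0,0,0,0],[0.1,0,0,0,0],[0.1,0,0,0,0]]'; python3 -m pendant '[[0.05,0,0,0,0],[0.1,0,0,0,0],[0.1,0,0,0,0]]'
```

```text
t: 4.53
ee_pos: [0.4662, 0.1519, 0.1091]
tool_rot: [1.175, 1.231, -1.167]
contact_force: [-0.0, -0.7, 7.7]
opening: 0.0
t: 4.9
ee_pos: [0.4668, 0.1519, 0.1082]
tool_rot: [1.177, 1.228, -1.164]
contact_force: [-10.8, -2.0, 35.4]
opening: -0.002
```

The force rose to 35 N at z≈0.108 with a 0.30 lateral ratio, which matches tan 0.30: a 0.3 rad paddle on its stop. Lifting out straight and checking.

```bash
python3 -m pendant '[[-0.3,0,0,0,0],[-0.8,0,0,0,0],[-1.3,0,0,0,0],[-1.8,0,0,0,0],[-2.3,0,0,0,0],[-2.3,0,0,0,0]]'; python3 - <<'E'
from h import *
p,d=eyes.grab_frame("wrist"); cv2.imwrite("pics/wrist3.png",p[:,:,::-1]); np.save("pics/wrist3.npy",d)
c=eyes.calibration("wrist")
q,_=eyes.grab_frame("scene")
a=p[:,:,::-1];b=cv2.resize(q[120:270,170:370,::-1],(512,384),interpolation=cv2.INTER_CUBIC)
cv2.imwrite("pics/w3.png",cv2.resize(np.hstack([a,b]),(800,300)))
E
```

```text
t: 5.65
ee_pos: [0.4666, 0.1519, 0.2012]
tool_rot: [1.178, 1.226, -1.162]
contact_force: [-0.0, 0.1, -0.6]
opening: -0.0
```

View pics/w3.png

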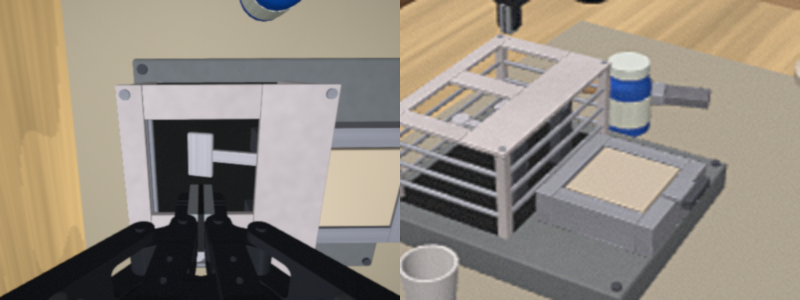

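The bolt is now off the tile (right picture, about (685,185)) and the paddle is tilted down. I'll check its height by depth, then get the numbers for the knob.

```bash
python3 - <<'E'
from h import *
c=eyes.calibration("wrist");d=np.load("pics/wrist3.npy")
pts=[depthpt(c,(u,v),d[v,u]) for u in (245,250,256,262,267) for v in range(176,215,4)]
P=np.array(pts);A=np.c_[P[:,:2],np.ones(len(P))];k=np.linalg.lstsq(A,P[:,2],rcond=None)[0]
print("mean",P.mean(0),"slope",k[:2],"angle",np.arctan(np.hypot(*k[:2])))
s=env.sense();R=cv2.Rodrigues(s["tool_rot"])[0];T=np.array(s["ee_pos"])
# knob: top-cam (0.4634,0.0461); wrist frame bias: +(0.002,0.0045)
K=np.array([.465,.049,T[2]]);print(R.round(3),(R.T@(K-T)/.04).round(3))
E
```

```text
mean [0.46481801 0.15583313 0.1093166 ] slope [0.05196708 1.75226745] angle 1.052397019939789
[[ 0.008  0.999  0.051]
 [ 0.002  0.051 -0.999]
 [-1.     0.008 -0.001]] [-0.005 -0.152  2.563]
```

```bash
python3 -m pendant '[[-0.4,-0.05,0.6,0,0],[-0.7,-0.1,1.3,0,0],[-0.7,-0.15,2,0,0],[-0.7,-0.15,2.56,0,0],[-0.7,-0.15,2.56,0,0],[-0.7,-0.15,2.56,0,0]]'; python3 - <<'E'
from h import *
p,d=eyes.grab_frame("wrist"); c=eyes.calibration("wrist");cv2.imwrite("pics/wrist4.png",p[:,:,::-1]); np.save("pics/wrist4.npy",d)
o=np.load("pics/wrist3.npy")
print((o[176:216:5,240:276:4]).round(3))
E
```

```text
t: 6.5
ee_pos: [0.4646, 0.0494, 0.2267]
tool_rot: [1.176, 1.229, -1.165]
contact_force: [-0.2, -0.0, 0.4]
opening: -0.001
[[0.248 0.247 0.244 0.244 0.243 0.243 0.241 0.241 0.243]
 [0.25  0.248 0.247 0.245 0.245 0.244 0.242 0.24  0.245]
 [0.25  0.248 0.247 0.247 0.245 0.244 0.243 0.243 0.245]
 [0.252 0.25  0.25  0.247 0.247 0.247 0.246 0.244 0.248]
 [0.317 0.252 0.249 0.248 0.248 0.248 0.246 0.246 0.246]
 [0.319 0.252 0.253 0.25  0.25  0.247 0.247 0.246 0.247]
 [0.322 0.254 0.254 0.251 0.25  0.25  0.249 0.247 0.25 ]
 [0.322 0.256 0.254 0.253 0.251 0.25  0.25  0.25  0.253]]
```

View pics/wrist4.png

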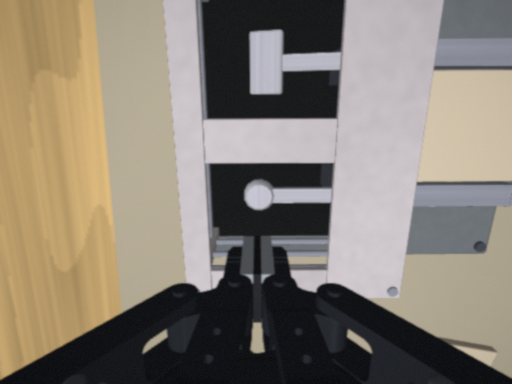

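The knob is at (259,195), with the window from about x 208–333 and y 163–236+. I'll measure the knob, the window edges and the paddle angle in this same frame.

```bash
python3 - <<'E'
from h import *
c=eyes.calibration("wrist");d=np.load("pics/wrist4.npy");s=env.sense();T=np.array(s["ee_pos"]);R=cv2.Rodrigues(s["tool_rot"])[0]
K=ray(c,(259,195),.13);print("T",T,"knob",K,depthpt(c,(259,195),d[195,259]))
print("units",(R.T@(K-T)/.04).round(3))
for p in [(208,163),(336,163),(333,118),(204,119)]: print("edge",ray(c,p,.155).round(4))
P=np.array([depthpt(c,(u,v),d[v,u]) for u in range(254,281,2) for v in range(36,90,3)]);P=P[abs(P[:,2]-.108)<.012]
k=np.linalg.lstsq(np.c_[P[:,:2],np.ones(len(P))],P[:,2],rcond=None)[0];print("paddle",P.mean(0),k,len(P))
E
```

```text
T [0.46464219 0.04964348 0.22685983] knob [0.46632962 0.051206   0.13      ] [0.46634449 0.0510495  0.12950777]
units [ 2.422  0.026 -0.033]
edge [0.4294 0.0804 0.155 ]
edge [0.5172 0.0848 0.155 ]
edge [0.5114 0.1148 0.155 ]
edge [0.4266 0.1098 0.155 ]
paddle [0.46736446 0.15135597 0.10668306] [ 0.29085159  0.01820194 -0.03200561] 251
```

The paddle reads z≈0.107 at 0.28–0.29 rad from noisy depth, so it is fully down. The knob is at (0.466, 0.051), about 7 mm from the window centre. Going down on it.

```bash
python3 -m pendant '[[0.5,0.05,-0.03,0,0],[1.2,0.05,-0.03,0,0],[1.8,0.05,-0.03,0,0],[2.1,0.05,-0.03,0,0],[2.25,0.05,-0.03,0,0],[2.35,0.05,-0.03,0,0],[2.45,0.05,-0.03,0,0],[2.55,0.05,-0.03,0,0],[2.65,0.05,-0.03,0,0]]'
```

```text
t: 7.68
ee_pos: [0.4677, 0.0512, 0.1218]
tool_rot: [1.177, 1.228, -1.164]
contact_force: [-3.2, 0.8, 10.0]
opening: 0.004
```

```bash
python3 -m pendant '[[0.1,0,0,0,0],[0.2,0,0,0,0],[0.25,0,0,0,0],[0.25,0,0,0,0]]'
```

```text
t: 8.18
ee_pos: [0.4686, 0.0512, 0.1128]
tool_rot: [1.178, 1.226, -1.162]
contact_force: [-0.8, 0.8, 6.8]
opening: -0.002
```

```bash
python3 -m pendant '[[0.05,0,0,0,0],[0.1,0,0,0,0],[0.1,0,0,0,0]]'; python3 -m pendant '[[0.04,0,0,0,0],[0.08,0,0,0,0],[0.08,0,0,0,0]]'
```

```text
t: 8.55
ee_pos: [0.4692, 0.0513, 0.1098]
tool_rot: [1.179, 1.225, -1.16]
contact_force: [-0.5, 1.1, 5.8]
opening: 0.003
t: 8.93
ee_pos: [0.4697, 0.0512, 0.1086]
tool_rot: [1.18, 1.222, -1.159]
contact_force: [-7.2, 1.4, 20.8]
opening: 0.001
```

```bash
python3 -m pendant '[[0.03,0,0,0,0],[0.06,0,0,0,0],[0.06,0,0,0,0]]'
```

```text
t: 9.3
ee_pos: [0.4698, 0.0513, 0.1085]
tool_rot: [1.181, 1.22, -1.157]
contact_force: [-11.5, 0.5, 24.9]
opening: 0.003
```

Position is unchanged while force rises, so it is on its stop. Lifting out, high above, then checking.

```bash
python3 -m pendant '[[-0.2,0,0,0,0],[-0.7,0,0,0,0],[-1.2,0,0,0,0],[-1.8,0,0,0,0],[-2.4,0,0,0,0],[-3,0,0,0,0],[-3,0,0,0,0]]'; python3 - <<'E'
from h import *
p,d=eyes.grab_frame("wrist"); c=eyes.calibration("wrist");np.save("pics/wrist5.npy",d)
q,ds=eyes.grab_frame("scene");cs=eyes.calibration("scene");np.save("pics/scene5.npy",ds)
a=p[:,:,::-1];b=cv2.resize(q[120:270,170:370,::-1],(512,384),interpolation=cv2.INTER_CUBIC)
cv2.imwrite("pics/w5.png",cv2.resize(np.hstack([a,b]),(800,300)))
t=proj(cs,[.655,.104,.09])[0].astype(int)
print("tile",t,np.median([depthpt(cs,(u,v),ds[v,u]) for u in range(t[0]-6,t[0]+7,2) for v in range(t[1]-4,t[1]+5,2)],0))
E
```

```text
t: 10.18
ee_pos: [0.4685, 0.051, 0.2302]
tool_rot: [1.182, 1.217, -1.154]
contact_force: [0.9, 0.9, 0.5]
opening: -0.0
tile [280 205] [0.65657796 0.10143857 0.09359798]
```

View pics/w5.png

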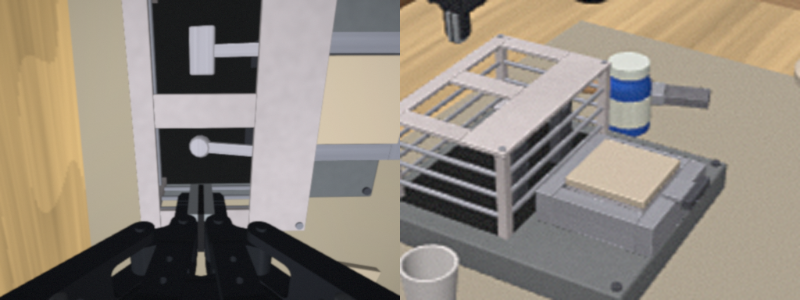

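The tile is raised (top at 0.0936 against 0.092 expected) and both levers are down. I'll back away to the robot's side for a last overhead check of levers and bystanders.

```bash
python3 -m pendant '[[-0.5,-0.3,1,0,0],[-0.5,-0.6,2,0,0],[-0.5,-1,3,0,0],[-0.5,-1.4,4,0,0],[-0.5,-1.8,5,0,0],[-0.5,-2,6,0,0],[-0.5,-2,7,0,0],[-0.5,-2,7,0,0],[-0.5,-2,7,0,0]]'; python3 - <<'E'
from h import *
q,d=eyes.grab_frame("top");c=eyes.calibration("top");cv2.imwrite("pics/top6.png",q[:,:,::-1])
a=cv2.imread("pics/top0.png");b=q[:,:,::-1]
cv2.imwrite("pics/t6.png",cv2.resize(np.hstack([a,b]),(800,300)))
for n,(u,v) in dict(paddle=(231,257),knob=(274,256),tile=(249,181)).items():
    print(n,np.median([depthpt(c,(i,j),d[j,i]) for i in (u-2,u,u+2) for j in (v-1,v,v+1)],0).round(4))
df=np.abs(a.astype(int)-b).max(2)
for n,(u,v) in dict(jar=(161,229),cup=(339,223),brush=(132,240)).items(): print(n,"max/mean diff",df[v-25:v+25,u-22:u+22].max(),df[v-25:v+25,u-22:u+22].mean().round(2))
s=env.sense();print(s["ee_pos"],s["qd"].round(3))
E
```

```text
t: 11.4
ee_pos: [0.4014, -0.2324, 0.2456]
tool_rot: [1.182, 1.222, -1.157]
contact_force: [0.2, 1.4, -0.1]
opening: 0.004
paddle [0.4634 0.147  0.1054]
knob [0.4654 0.0443 0.106 ]
tile [0.6514 0.1041 0.0905]
jar max/mean diff 21 4.45
cup max/mean diff 15 4.14
brush max/mean diff 14 4.33
[ 0.40147337 -0.2320208   0.24586866] [ 0.011 -0.009  0.003  0.001 -0.001 -0.003]
```

View pics/t6.png

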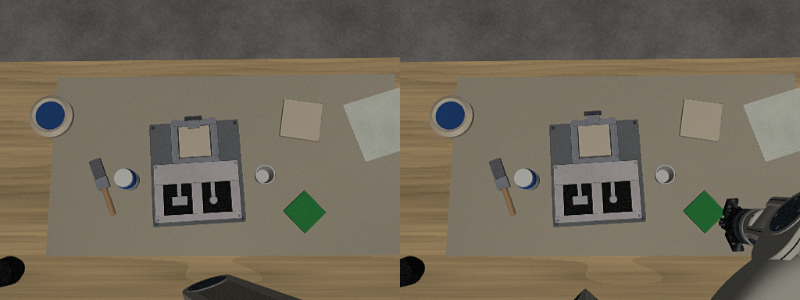

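The before and after views match for the jar, cup, brush and look-alikes. Both levers are down (z≈0.105), the bolt is back, the tile is raised, and the hand is clear.

```bash
python3 -m pendant '[[0,0,0,0,0],[0,0,0,0,0]]'; python3 -c "
from bench import env
print(env.hand_in())"
```

```text
t: 11.7
ee_pos: [0.4015, -0.2313, 0.2459]
tool_rot: [1.18, 1.222, -1.156]
contact_force: [-0.4, -0.1, 0.6]
opening: -0.0
the job is handed in; nothing more can be done
None
```

I pressed the paddle lever (left window) fully down first, which drew the bolt off the tile. Then I pressed the knob lever (right window), which raised the tile. I handed the job in at 11.7 s with the hand clear of everything.

- **Levers:** each was pressed until it stopped moving, with peak readings of about 35 N on the paddle and 25 N on the knob. After that, both lever tops measured about 0.106 m above the bench, against about 0.108 m expected when fully down.
- **Tile:** its top measured 0.0905 m from the top camera and 0.0936 m from the scene camera, against 0.092 m expected.
- **Jar, cup and brush:** before and after pictures showed no change.
- **Guard:** I saw no sign of contact in the pictures or forces. The fingers should have cleared the window edges by about a centimetre.

**Checks that disagreed:**
- The top and wrist cameras differed by 4–5 mm in absolute y. I trusted the wrist view, which agreed with the fingertip position.
- The paddle angle from noisy depth was about 0.28–0.29 rad rather than 0.30.
- The sideways force at the knob's stop was somewhat higher than the lever's tilt alone explains. I put it down to friction.

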